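Caliper reading: close the jaws on a ring and point at the display

ROBOT

A 6-joint arm with a two-finger parallel gripper is mounted at the origin on the work surface; the furniture and walls round the work are solid. World frame = base frame: x ahead of the robot, y to its left, z up, the work surface at z = 0. Lengths are in m, angles in rad, forces in N, time in s.
With the tool pointing down it reaches from about 0.25 to 0.775 m from the base axis. Payload 4 kg.
Tool frame: the origin (TCP) lies midway between the tips of the shut fingers; the grasp point (between the pads) lies 19 mm behind it; y points along the fingers, x is the direction in which the jaws open and shut, and the axes are right-handed (so a half turn about y gives the same grasp; the last joint's range is limited). The gripper opens to 94 mm and grips with 3 to 60 N. Pads are 16 mm wide; open, the fingers measure 119 mm over their backs; the gripper's body (75 mm by 177 mm) begins 78 mm behind the grasp point.
Start: joints at [1.042, 0.087, 1.371, -0, 1.684, -0.103], TCP at [0.227, 0.501, 0.206] pointing down, gripper open.
Joint ranges: [-3.1, 3.1], [-0.76, 2.03], [0.27, 2.55], [-1.08, 4.22], [0.17, 2.65], [-2.57, 2.57]. Speed limits (rad/s): [2.79, 2.79, 3.14, 3.14, 3.14, 3.14].

INTERFACE

Orientations are given as [roll, pitch, yaw] about the fixed x, y, z axes, in that order (R = Rz(yaw) Ry(pitch) Rx(roll)).
In Python, from bench import robot, snapshot, camera_info, ticket gives the robot as it stands.
- The arm moves only by the shell command python3 -m creep 'ROWS'. ROWS is JSON, a list of rows, each an object with "slide": the shift along the tool's x, y, z in mm, a list of three; "roll": the turn about the tool's y in degrees; "grip": the closure, from 0 (fully open) to 1 (shut). In form: [{"slide": [x, y, z], "roll": roll, "grip": grip}, ...]. A call has 1 to 20 rows; each row is the pose to reach, as a shift and turn from the pose commanded when the call began, along the tool's axes at that moment; what a row does not reach only later rows make up. A row lasts 1/12 s, in which the tool goes at most 41.7 mm and 7.16 degrees, less where a joint would pass 70% of its speed; a pose out of reach is approached as far as the arm can. A call with a gripper value outside its range is refused whole. The fingers move at their own pace and stop on an object; the grip force is fixed at half the most. Time passes only in rows, so rows that repeat a pose let the fingers close. It gives the time, the measured TCP pose, the force and the opening at its end, in the units of the state.
- robot.get_obs(): the state, without advancing time (a new reading comes with each control period).
- snapshot(name): name is "scene" or "top" or "wrist"; returns the picture (480x640x3 uint8, red, green, blue); there is no depth.
- camera_info(name): a dict with "fx", "fy", "cx", "cy" (pixels), "cam_to_world" (4x4, takes a point from camera to world coordinates). Camera axes: x right, y down, z forward; pixel columns grow to the right and rows downward; lengths in m; the calibration is good to about 2 mm. A picture is of the moment at which its call begins: read the wrist's pose just before it. camera_info takes no time and is no camera call; for the wrist camera it gives the pose at the moment of the call.
- ticket.close_job(): hands the job in, once; it reports no verdict.
The state is a dict: "time": time; "joint_positions": joint angles; "qvel": joint speeds; "joint_torque": joint torques, N m; "tool_pos": TCP position; "ee_rot": TCP orientation; "wrist_force": force on the tool from outside, world axes, zero at the start; "wrist_torque": the same for the moment, N m; "width": finger opening in m.
Only numpy, scipy, OpenCV 4.12 (cv2) and the standard library are available. Lean on these libraries where they do the work, as an engineer would, in place of code of your own. Each camera call takes 0.05 s, during which the arm holds its last target.

TASK

With a fingertip, gently push the slider of the clamped caliper until its jaws close on the gold ring lying between them; do not touch the ring with the fingers. Then point down at the middle of the caliper's display so that a colleague can read it: fingertips 1 to 4 cm above it, touching nothing, held still for at least two seconds, and finish the job still pointing there. Nothing is to be gripped or lifted, and everything else on the desk stays where it is.

Things in the scene. Friction and masses are not known exactly. Their poses are not given: they have to be found in the camera images.
- measuring_base: Grey plate 112 x 272 x 10 mm fixed to the desk, a digital slide caliper clamped flat above it. Origin: centre of the underside, on the desk; x across, y along plate and caliper beam, z up. In mm: beam x 4 to 20, y -118 to 118, z 23 to 26. Light metal rest under the jaws, top at z 20, x -42 to -8, y 26 to 98
- fixed_jaw (a point): Middle of the fixed jaw's measuring face, at the +y end of the caliper; jaw 3 mm thick (z 23 to 26 mm), face 40 mm long in x, looks along -y at the moving jaw. Axes as measuring_base. A black clamp with brass thumb screw, 30 x 16 mm, up to 46 mm above the desk, stands just beyond it over the beam
- tail_clamp (a point): Top of the brass thumb screw on the black clamp at the -y end of the beam, 46 mm above the desk; the clamp is 30 mm wide (x) and 16 mm long (y, 8 mm either way). Axes as measuring_base
- caliper_head (a joint): Opening of the caliper's jaws in m: 0 shut, grows as the slider moves along -y of measuring_base; starts between about 0.047 and 0.070. Pushing the slider along +y closes the jaws. It slides with about 1.5 N of friction and stays where it is left, no spring. Closed on the ring it reads about 0.031
- slider_end (a point): Middle of the flat end face, looking along -y, of the slider (black head on the beam, 33 mm wide in x, 74 mm long in y, 8 mm high: 26 to 34 mm above the desk). This point is 4 mm above the beam's top, 4 mm below the slider's top. Pushing this face along +y closes the jaws; from it to the tail clamp the beam is free. Moves with the slider, axes as measuring_base
- display (a point): Middle of the display, a pale grey window about 34 mm (y) by 13 mm (x) in the slider's top face, 48 mm to +y from slider_end, 34 mm above the desk. Moves with the slider; the coloured buttons lie 25 to 35 mm to -y from it. Its digits are printed and never change. Axes as measuring_base
- ring: Gold bearing cage ring, outside diameter 31 mm, 9 mm high, loose, lying flat on the part rest between the open jaws (underside 20 mm above the desk). Origin: centre of its underside
- gauge_case: Black closed instrument case, 126 x 213 x 51 mm, bystander, fixed. Origin: centre of the underside
- micrometer: Outside micrometer lying flat, 46 x 140 x 14 mm, bystander. Origin: centre of the underside
- mug: Dark grey mug with handle, 82 x 119 mm, 107 mm high, bystander. Origin: centre of the underside
- water_bottle: Clear water bottle with blue cap, diameter 60 mm, 217 mm high, bystander. Origin: centre of the underside
- oil_pot: Small tin with lid, diameter 51 mm, 36 mm high, bystander. Origin: centre of the underside
- screwdriver: Small screwdriver with red handle, 143 mm long, 11 mm thick, bystander. Origin: centre of the underside

How it is judged:
On the way, in this order (a step that is already met when the one before it is completed fails the run):
1. the jaws are closed on the ring: opening between 29.5 and 32 mm with the ring flat on the rest between the jaws (value of joint caliper_head between 0.0295 and 0.032 m and x of ring in the frame of measuring_base between -0.034 and -0.006 m and y of ring in the frame of measuring_base between 0.077 and 0.089 m and height (world z) of ring below 0.024 m), for 0.2 s.
2. pointing at the display without contact for two seconds, the jaws still closed on the ring (all of step 1 and horizontal distance between the grasp point and display below 0.015 m and z of the grasp point in the frame of display between 0.02 and 0.075 m and contact force between the fingers and measuring_base below 0.2 N), for 2 s.
At the end, for the whole second after the job is handed in: Jaws closed on the ring (opening 29.5 to 32 mm, ring flat on the rest), and the gripper still points at the display without contact: the point between the finger pads within 15 mm sideways of the display's middle and 20 to 75 mm above it (fingertips reach up to about 19 mm lower) (all of step 2); the robot touches nothing.
It fails at once if a finger touches the ring (contact force between the fingers and ring above 0.3 N).
It fails at once if the ring is lifted off its rest or tipped (height (world z) of ring above 0.032 m or angle between ring's own z axis and vertical above 0.5 rad).
It fails at once if the caliper or its base is pushed harder than 40 N (contact force between the fingers and measuring_base above 40 N).
It fails at once if something else on the desk is moved by more than 15 mm (distance of any of micrometer, mug, water_bottle, oil_pot, screwdriver from where it was at the start of the episode above 0.015 m).
It also fails if it takes over 38 s, if anything falls off the work surface, if the arm or the gripper's body presses on something with over 40 N, if the wrist force passes 120 N, or if a joint passes its speed limit or range.

## Working session

There is one attempt and no reset: what is moved stays moved. The work goes in short steps, Python scripts to look and compute and a shell command to move; the robot and the scene stay as the last step left them, time stands still between calls to the robot, and variables do not carry over. Pictures are saved under pics/ and viewed, and the job is handed in when it is done.

```bash
mkdir -p pics; ls; python3 - <<'E'
from bench import robot,snapshot,camera_info
import cv2,numpy as np
print(robot.get_obs())
for n in["scene","top"]:
    im=snapshot(n);cv2.imwrite(f"pics/{n}0.png",im[...,::-1]);c=camera_info(n);print(n,c["fx"],c["cx"],c["cy"],np.round(c["cam_to_world"],3))
E
```

```text
pics
{'time': 0.0, 'joint_positions': array([ 1.04191001e+00,  8.79634634e-02,  1.37224472e+00, -5.42401138e-05,
        1.68359325e+00, -1.03103442e-01]), 'qvel': array([ 0.00076058,  0.00063867, -0.00158071, -0.00122863, -0.00010083,
       -0.00173091]), 'joint_torque': array([ 4.63633330e-05, -3.40198267e+01, -3.02420676e+01,  7.17588142e-02,
        3.30766488e-02, -1.59253841e-04]), 'tool_pos': array([0.22691374, 0.50040716, 0.20430439]), 'ee_rot': array([-1.57062262,  0.0022026 ,  1.1450076 ]), 'wrist_force': array([ 0.3381332 , -0.28093941, -0.1098686 ]), 'wrist_torque': array([0.03925113, 0.04523644, 0.00068205]), 'width': 0.09395263790205087}
scene 477.1735528496294 320.05702037837585 236.43951098410494 [[ 0.416 -0.68   0.604 -0.19 ]
 [-0.909 -0.297  0.292 -0.448]
 [-0.019 -0.67  -0.742  0.998]
 [ 0.     0.     0.     1.   ]]
top 518.6706738234067 312.2732029741531 241.78719233210708 [[ 0.02  -0.993  0.12   0.401]
 [-1.    -0.022 -0.013 -0.061]
 [ 0.015 -0.12  -0.993  1.148]
 [ 0.     0.     0.     1.   ]]
```

View pics/top0.png

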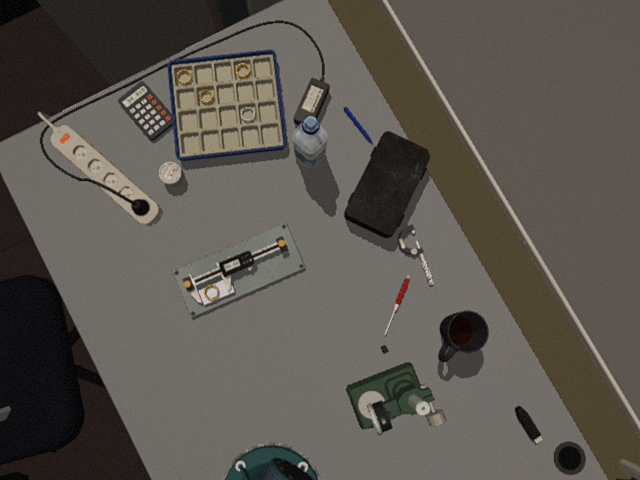

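View pics/scene0.png

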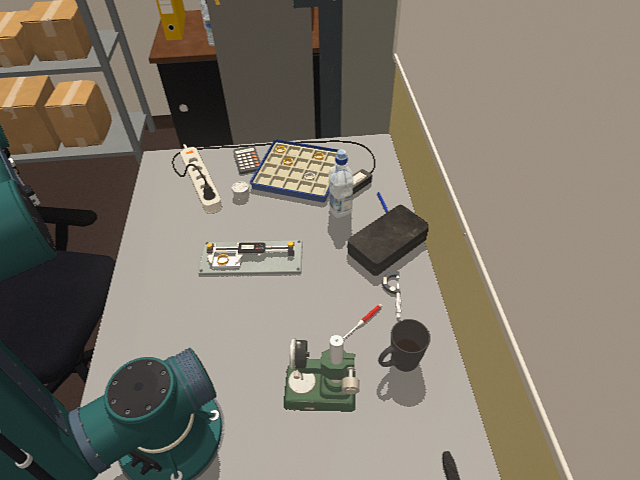

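The top view shows the plate at about (240,270). The fixed jaw and ring are at the lower-left end and the tail clamp is at about (282,244). I'll zoom in.

```bash
python3 - <<'E'
import cv2
a=cv2.imread("pics/top0.png")[215:325,165:315];cv2.imwrite("pics/top0z.png",cv2.resize(a,None,fx=5,fy=5,interpolation=cv2.INTER_CUBIC))
a=cv2.imread("pics/scene0.png")[230:285,190:310];cv2.imwrite("pics/scene0z.png",cv2.resize(a,None,fx=6,fy=6,interpolation=cv2.INTER_CUBIC))
E
```

```text
(no output)
```

View pics/top0z.png

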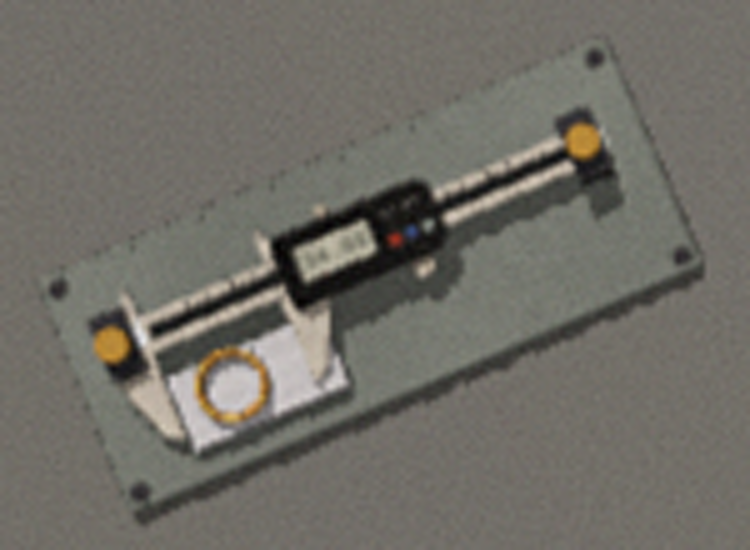

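View pics/scene0z.png

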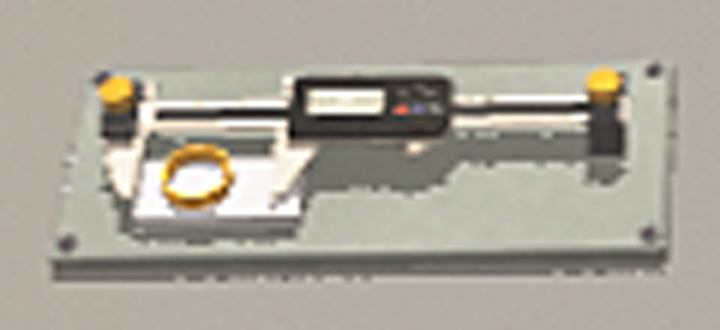

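Zoomed top view: brass screws at zoom (111,346) and (582,140), display at about (337,250), buttons at about (413,232), ring at (232,386). Next: cast rays to turn these into positions.

```bash
cat > h.py <<'E'
import numpy as np,cv2
from bench import camera_info
def ray(c,u,v,z):
    M=np.array(c["cam_to_world"]);d=M[:3,:3]@np.array([(u-c["cx"])/c["fx"],(v-c["cy"])/c["fy"],1]);o=M[:3,3]
    return o+d*(z-o[2])/d[2]
def proj(c,p):
    M=np.array(c["cam_to_world"]);q=M[:3,:3].T@(np.array(p)-M[:3,3]);return np.array([c["fx"]*q[0]/q[2]+c["cx"],c["fy"]*q[1]/q[2]+c["cy"]])
E
python3 - <<'E'
from h import *
def blobs(im,mask,x0,y0,mn):
    n,l,s,ce=cv2.connectedComponentsWithStats(mask.astype(np.uint8));return [(ce[i]+[x0,y0],s[i,4]) for i in range(1,n) if s[i,4]>=mn]
P={}
for n,(x0,y0,x1,y1) in dict(top=(165,215,315,325),scene=(190,230,310,285)).items():
    im=cv2.imread(f"pics/{n}0.png")[y0:y1,x0:x1];c=camera_info(n)
    h=cv2.cvtColor(im,cv2.COLOR_BGR2HSV)
    m=(h[...,0]>12)&(h[...,0]<28)&(h[...,1]>150)&(h[...,2]>100)
    for ce,a in blobs(im,m,x0,y0,8):
        print(n,"brass",ce.round(1),a,ray(c,*ce,.046).round(4), "ring h",ray(c,*ce,.027).round(4))
c=camera_info("top")
for k,(u,v),z in [("disp",(337,250),.034),("s1",(57,290),.01),("s2",(595,57),.01),("s3",(682,257),.01),("s4",(140,491),.01),("ring",(232,386),.029),("endface top",(437,205),.034)]:
    print(k,ray(c,165+u/5-.4,215+v/5-.4,z).round(4))
c=camera_info("scene")
for k,(u,v),z in [("disp",(346,101),.034),("s1",(103,78),.01),("s2",(654,70),.01),("s3",(648,233),.01),("s4",(67,243),.01),("ring",(198,176),.0245),("endface top",(450,105),.034)]:
    print(k,ray(c,190+u/6-.4,230+v/6-.4,z).round(4))
E
```

```text
top brass [281.1 242.9] 38 [ 0.5302 -0.0084  0.046 ] ring h [ 0.5324 -0.0075  0.027 ]
top brass [186.9 283.6] 38 [0.4393 0.1879 0.046 ] ring h [0.44   0.1922 0.027 ]
top brass [207.1 287.3] 15 [0.4324 0.1449 0.046 ] ring h [0.4329 0.1485 0.027 ]
top brass [215.9 295.2] 8 [0.416  0.1258 0.046 ] ring h [0.4163 0.129  0.027 ]
scene brass [209.2 245. ] 21 [0.4386 0.1842 0.046 ] ring h [0.4512 0.1968 0.027 ]
scene brass [290.2 243.9] 21 [ 0.5287 -0.0119  0.046 ] ring h [ 0.543  -0.0032  0.027 ]
scene brass [222.1 255.7] 23 [0.4209 0.1324 0.046 ] ring h [0.4331 0.144  0.027 ]
scene brass [222.8 262.2] 20 [0.403  0.1189 0.046 ] ring h [0.4149 0.1302 0.027 ]
disp [0.4823 0.0961 0.034 ]
s1 [0.4639 0.221  0.01  ]
s2 [ 0.5723 -0.0113  0.01  ]
s3 [ 0.4843 -0.0519  0.01  ]
s4 [0.3776 0.1806 0.01  ]
ring [0.4234 0.1394 0.029 ]
endface top [0.5027 0.0539 0.034 ]
disp [0.4835 0.0952 0.034 ]
s1 [0.4673 0.2193 0.01  ]
s2 [ 0.5738 -0.0124  0.01  ]
s3 [ 0.487  -0.0523  0.01  ]
s4 [0.3792 0.1796 0.01  ]
ring [0.4258 0.1384 0.0245]
endface top [0.5001 0.0513 0.034 ]
```

Plate fit:
- Centre is about (0.4755, 0.0843). The base y axis is about (-0.421, 0.907) and the x axis about (0.907, 0.421).
- The display lies at local (12, 7) mm, so slider_end is at y ≈ -41 mm. The tail clamp inner face is at y ≈ -101 mm.
- Ring local is about (-23, 71) mm, which fits the given sizes.

I'll go above the free beam at local y = -66 mm, fingers shut, with tool z along the base +y axis.

```bash
python3 -m creep '[{"slide":[-11,2,-16],"roll":3,"grip":1},{"slide":[-31,6,-46],"roll":8,"grip":1},{"slide":[-54,10,-78],"roll":12,"grip":1},{"slide":[-76,14,-111],"roll":15,"grip":1},{"slide":[-99,18,-144],"roll":18,"grip":1},{"slide":[-121,22,-177],"roll":21,"grip":1},{"slide":[-144,26,-210],"roll":24,"grip":1},{"slide":[-166,30,-243],"roll":27,"grip":1},{"slide":[-189,34,-276],"roll":30,"grip":1},{"slide":[-211,38,-309],"roll":33,"grip":1},{"slide":[-234,42,-342],"roll":35,"grip":1},{"slide":[-256,46,-375],"roll":37,"grip":1},{"slide":[-279,50,-408],"roll":39,"grip":1},{"slide":[-298,53,-436],"roll":40,"grip":1},{"slide":[-308,55,-451],"roll":41,"grip":1},{"slide":[-312,55,-456],"roll":41,"grip":1},{"slide":[-312,55,-456],"roll":41,"grip":1},{"slide":[-312,55,-456],"roll":41,"grip":1}]'
python3 - <<'E'
from h import *
from bench import *
for n in["wrist","top"]:
    im=snapshot(n);cv2.imwrite(f"pics/{n}1.png",im[...,::-1])
a=cv2.imread("pics/top1.png")[215:325,165:315];cv2.imwrite("pics/top1z.png",cv2.resize(a,None,fx=5,fy=5,interpolation=cv2.INTER_CUBIC))
print(robot.get_obs()["tool_pos"],robot.get_obs()["ee_rot"],robot.get_obs()["joint_positions"])
E
```

```text
time: 1.6
tool_pos: [0.5131, 0.029, 0.1502]
ee_rot: [-1.57, 0.001, 0.43]
wrist_force: [-0.5, 1.0, 0.4]
width: 0.0003
[0.5130381  0.02975179 0.15067389] [-1.57025180e+00 -2.69826226e-04  4.31421333e-01] [-5.28526068e-02  2.41597422e-02  1.54555654e+00  6.07538208e-04
  1.57189108e+00 -4.84273352e-01]
```

View pics/wrist1.png

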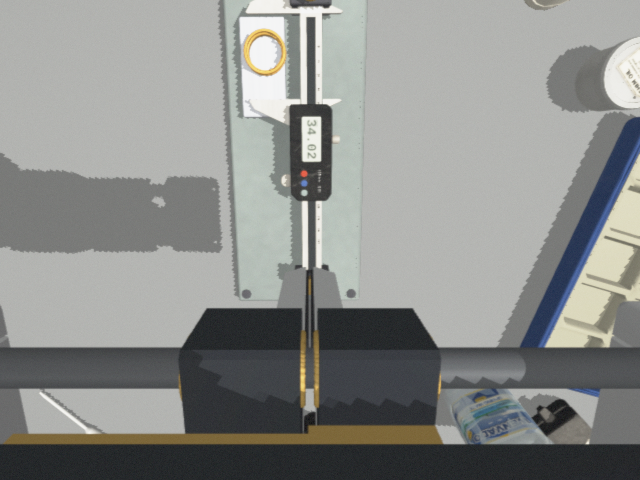

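View pics/top1z.png

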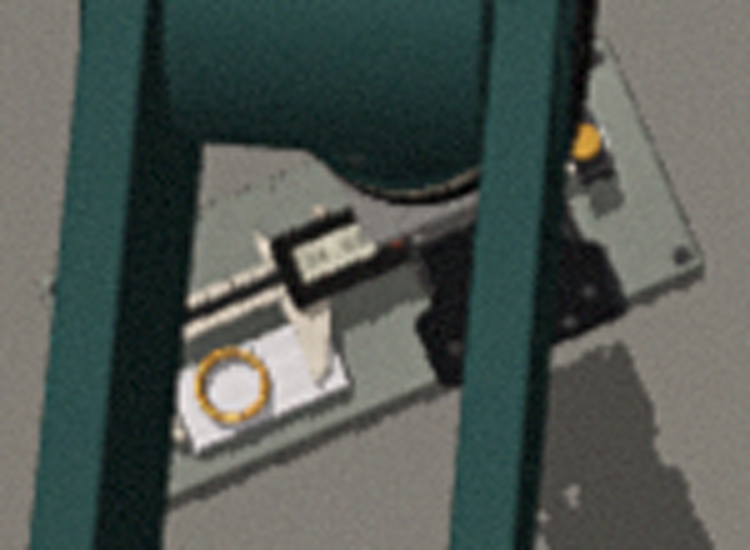

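The wrist view shows the caliper straight ahead. The beam is at col ~311, in line with the finger split. The slider end is at (311,201), the display at (311,139), the ring at (264,52), and the jaw faces at rows ~13 and ~100. I'll refine these in the base frame.

```bash
python3 - <<'E'
from h import *
im=cv2.imread("pics/wrist1.png");c=camera_info("wrist")
cv2.imwrite("pics/w1z.png",cv2.resize(im[0:300,220:380],None,fx=2,fy=2)) 
ex=np.array([.907,.421]);ey=np.array([-.421,.907]);C=np.array([.4755,.0843])
for k,u,v,z in [("slider end",311,201,.034),("disp",311,139,.034),("ring",264,52,.027),("fixedjaw",270,13,.026),("movjaw",275,100,.026),("slider L",290,150,.034),("slider R",331,150,.034),("s1",246,294,.01),("s2",351,294,.01),("beam",312,240,.026),("clamp edge",312,268,.03)]:
    p=ray(c,u,v,z)[:2];print(k,p.round(4),(1000*np.array([(p-C)@ex,(p-C)@ey])).round(1))
E
```

```text
slider end [0.5039 0.0544] [ 13.1 -39.1]
disp [0.4838 0.0978] [13.2  8.8]
ring [0.4255 0.1403] [-21.7  71.8]
fixedjaw [0.4191 0.1665] [-16.6  98.3]
movjaw [0.4464 0.1128] [-14.4  38.1]
slider L [0.4725 0.0836] [-3.   0.6]
slider R [0.5013 0.0968] [28.7  0.5]
s1 [ 0.4872 -0.0515] [ -46.6 -128.1]
s2 [ 0.5747 -0.0112] [  49.8 -128.4]
beam [0.519  0.0238] [ 14.  -73.2]
clamp edge [0.5288 0.0025] [ 13.9 -96.6]
```

View pics/w1z.png

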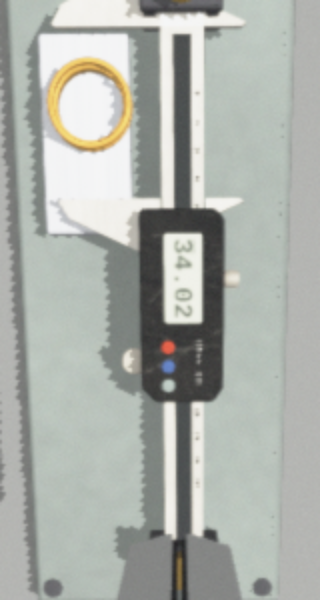

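Opening is about 60 mm, so about 29 mm to push. The descent spot has about 18 mm clear in front and 22 mm behind. I'll descend to z ≈ 0.030.

```bash
python3 -m creep '[{"slide":[1,10,0],"roll":0,"grip":1},{"slide":[1,30,0],"roll":0,"grip":1},{"slide":[1,55,0],"roll":0,"grip":1},{"slide":[1,80,0],"roll":0,"grip":1},{"slide":[1,98,0],"roll":0,"grip":1},{"slide":[1,108,0],"roll":0,"grip":1},{"slide":[1,114,0],"roll":0,"grip":1},{"slide":[1,118,0],"roll":0,"grip":1},{"slide":[1,120,0],"roll":0,"grip":1},{"slide":[1,120,0],"roll":0,"grip":1},{"slide":[1,120,0],"roll":0,"grip":1}]'
python3 - <<'E'
from h import *
from bench import *
im=snapshot("wrist");cv2.imwrite(f"pics/wrist2.png",im[...,::-1])
o=robot.get_obs();print(o["time"],o["tool_pos"],o["wrist_force"])
E
```

```text
time: 2.62
tool_pos: [0.5154, 0.0289, 0.0316]
ee_rot: [-1.572, -0.002, 0.43]
wrist_force: [-0.4, 0.0, 0.2]
width: 0.0005
2.6667 [0.51542686 0.02879775 0.03163447] [0.09767632 0.66671848 0.52741346]
```

View pics/wrist2.png

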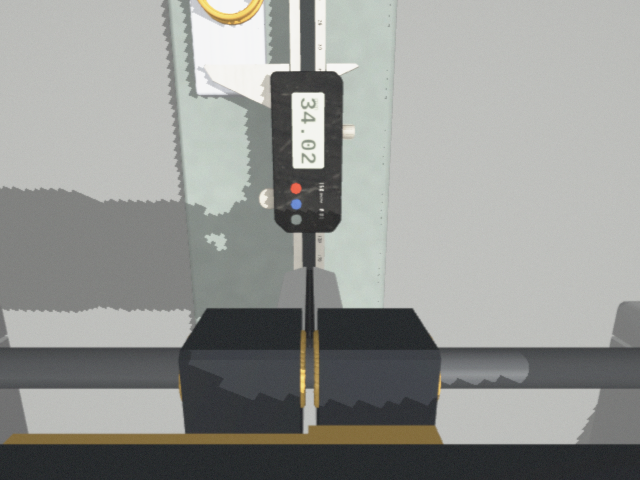

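No contact. The slider end is at row 232 and the fingertips at row ~268, both in line at col ~308. I'll approach and push slowly, stopping short of closing first.

```bash
python3 -m creep '[{"slide":[0,1.5,3],"roll":0,"grip":1},{"slide":[0,1.5,7],"roll":0,"grip":1},{"slide":[0,1.5,11],"roll":0,"grip":1},{"slide":[0,1.5,13],"roll":0,"grip":1},{"slide":[0,1.5,15],"roll":0,"grip":1},{"slide":[0,1.5,17],"roll":0,"grip":1},{"slide":[0,1.5,19],"roll":0,"grip":1},{"slide":[0,1.5,21],"roll":0,"grip":1},{"slide":[0,1.5,23],"roll":0,"grip":1},{"slide":[0,1.5,25],"roll":0,"grip":1},{"slide":[0,1.5,27],"roll":0,"grip":1},{"slide":[0,1.5,29],"roll":0,"grip":1},{"slide":[0,1.5,31],"roll":0,"grip":1},{"slide":[0,1.5,33],"roll":0,"grip":1},{"slide":[0,1.5,34],"roll":0,"grip":1},{"slide":[0,1.5,34],"roll":0,"grip":1}]'
python3 - <<'E'
from h import *
from bench import *
im=snapshot("wrist");cv2.imwrite(f"pics/wrist3.png",im[...,::-1])
o=robot.get_obs();print(o["time"],o["tool_pos"],o["wrist_force"])
E
```

```text
time: 4.0
tool_pos: [0.5002, 0.0601, 0.029]
ee_rot: [-1.57, 0.0, 0.43]
wrist_force: [-0.2, -1.1, 0.1]
width: 0.0006
4.05 [0.50020718 0.06007578 0.02898412] [ 0.51415929 -0.72780238  0.38539392]
```

View pics/wrist3.png

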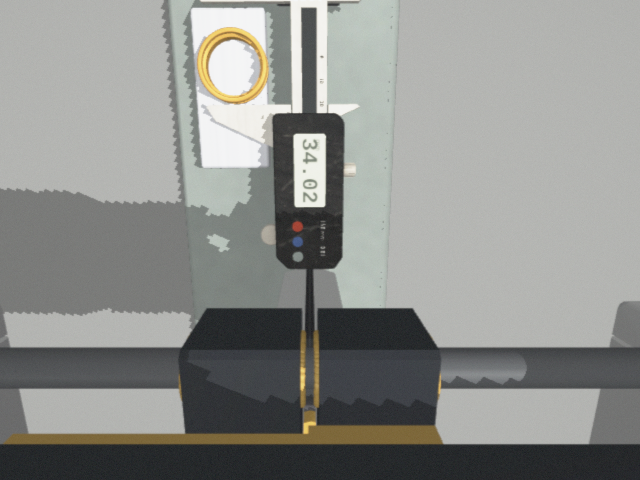

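The fingers are on the end face (row 268). The jaw faces are at rows ~4 and ~104. The ring lies clear at rows 27–103, almost touching the moving jaw. Next: the remaining opening.

```bash
python3 - <<'E'
from h import *
c=camera_info("wrist")
im=cv2.imread("pics/wrist3.png");cv2.imwrite("pics/w3z.png",cv2.resize(im[0:130,180:380],None,fx=4,fy=4,interpolation=cv2.INTER_CUBIC))
ex=np.array([.907,.421]);ey=np.array([-.421,.907]);C=np.array([.4755,.0843])
for k,u,v,z in [("slider end",308,268,.034),("disp",310,171,.034),("ring",233,65,.027),("fixedjaw",240,1,.026),("fixedjaw R",345,2,.026),("movjaw",230,105,.026),("movjawR",345,105,.026)]:
    p=ray(c,u,v,z)[:2];print(k,p.round(4),(1000*np.array([(p-C)@ex,(p-C)@ey])).round(1))
E
```

```text
slider end [0.4958 0.0695] [ 12.2 -22. ]
disp [0.4772 0.1126] [13.4 24.9]
ring [0.4263 0.1405] [-21.   71.7]
fixedjaw [0.4192 0.1658] [-16.8  97.7]
fixedjaw R [0.4609 0.1845] [29.  97.1]
movjaw [0.4311 0.1241] [-23.5  54.8]
movjawR [0.4795 0.1463] [29.7 54.5]
```

View pics/w3z.png

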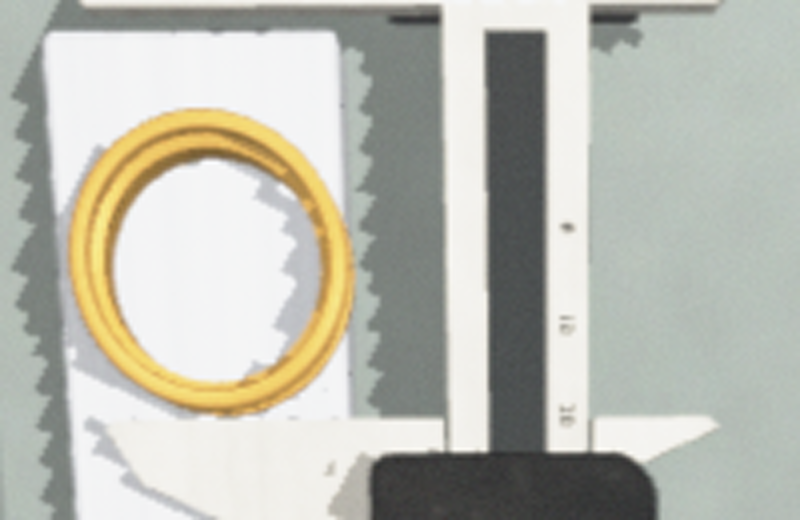

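About 43 mm open, so about 12 mm to go. I'll push 9 mm, then feel for the end in small steps.

```bash
python3 -m creep '[{"slide":[0,0,1],"roll":0,"grip":1},{"slide":[0,0,2],"roll":0,"grip":1},{"slide":[0,0,3],"roll":0,"grip":1},{"slide":[0,0,4],"roll":0,"grip":1},{"slide":[0,0,5],"roll":0,"grip":1},{"slide":[0,0,6],"roll":0,"grip":1},{"slide":[0,0,7],"roll":0,"grip":1},{"slide":[0,0,8],"roll":0,"grip":1},{"slide":[0,0,9],"roll":0,"grip":1},{"slide":[0,0,9],"roll":0,"grip":1}]'
python3 -m creep '[{"slide":[0,0,0.5],"roll":0,"grip":1},{"slide":[0,0,1],"roll":0,"grip":1},{"slide":[0,0,1],"roll":0,"grip":1}]'
python3 -m creep '[{"slide":[0,0,0.5],"roll":0,"grip":1},{"slide":[0,0,1],"roll":0,"grip":1},{"slide":[0,0,1],"roll":0,"grip":1}]'
python3 - <<'E'
from h import *
from bench import *
im=snapshot("wrist");cv2.imwrite(f"pics/wrist4.png",im[...,::-1])
o=robot.get_obs();print(o["time"],o["tool_pos"],o["wrist_force"])
cv2.imwrite("pics/w4z.png",cv2.resize(im[0:150,180:380,::-1],None,fx=4,fy=4,interpolation=cv2.INTER_CUBIC))
E
```

```text
time: 4.88
tool_pos: [0.4965, 0.0682, 0.029]
ee_rot: [-1.57, -0.0, 0.43]
wrist_force: [-0.0, -1.6, 1.2]
width: 0.0006
time: 5.13
tool_pos: [0.4961, 0.0689, 0.0289]
ee_rot: [-1.571, 0.0, 0.429]
wrist_force: [0.6, -1.3, 1.3]
width: 0.0005
time: 5.38
tool_pos: [0.4957, 0.0698, 0.029]
ee_rot: [-1.571, -0.0, 0.429]
wrist_force: [-0.8, -1.6, 0.9]
width: 0.0005
5.4333 [0.4957426  0.06984316 0.02900192] [-0.034842   -1.90466439  0.23949268]
```

View pics/w4z.png

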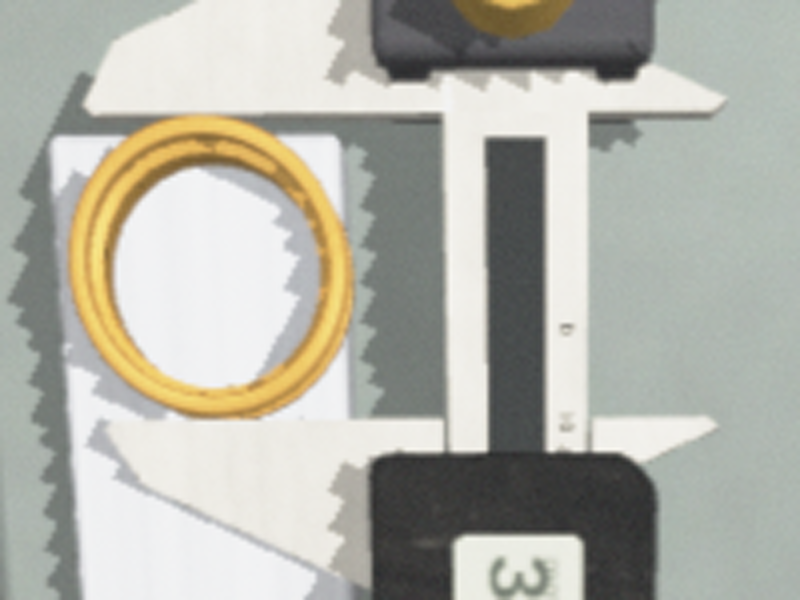

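The ring is at zoom rows 115–418, the moving jaw face at row 420 and the fixed jaw face at row ~115. It's nearly closed, so I'll go on in 0.5 mm steps until the force rises.

```bash
python3 - <<'E'
from h import *
c=camera_info("wrist")
for u in (330,350): pass
a=ray(c,345,28.8,.026);b=ray(c,345,104.8,.026);print(np.linalg.norm(a-b))
E
for i in 1 ; do python3 -m creep '[{"slide":[0,0,0.5],"roll":0,"grip":1},{"slide":[0,0,0.5],"roll":0,"grip":1},{"slide":[0,0,0.5],"roll":0,"grip":1}]'; done
python3 -m creep '[{"slide":[0,0,0.5],"roll":0,"grip":1},{"slide":[0,0,0.5],"roll":0,"grip":1},{"slide":[0,0,0.5],"roll":0,"grip":1}]'
```

```text
0.03186621521319114
time: 5.68
tool_pos: [0.4955, 0.0702, 0.029]
ee_rot: [-1.571, 0.0, 0.429]
wrist_force: [0.0, -1.9, 0.5]
width: 0.0004
time: 5.93
tool_pos: [0.4955, 0.0705, 0.029]
ee_rot: [-1.571, -0.0, 0.429]
wrist_force: [1.0, -2.3, -0.8]
width: 0.0003
```

```bash
python3 -m creep '[{"slide":[0,0,0.5],"roll":0,"grip":1},{"slide":[0,0,0.5],"roll":0,"grip":1},{"slide":[0,0,0.5],"roll":0,"grip":1}]'
python3 - <<'E'
from h import *
from bench import *
im=snapshot("wrist")
o=robot.get_obs();print(o["time"],o["tool_pos"],o["wrist_force"])
cv2.imwrite("pics/w5z.png",cv2.resize(im[0:150,180:380,::-1],None,fx=4,fy=4,interpolation=cv2.INTER_CUBIC))
E
```

```text
time: 6.18
tool_pos: [0.4954, 0.0707, 0.029]
ee_rot: [-1.572, -0.0, 0.429]
wrist_force: [0.9, -3.5, -0.4]
width: 0.0003
6.2333 [0.4953574  0.07073835 0.02900807] [ 0.41046785 -4.33812102 -0.85605881]
```

View pics/w5z.png

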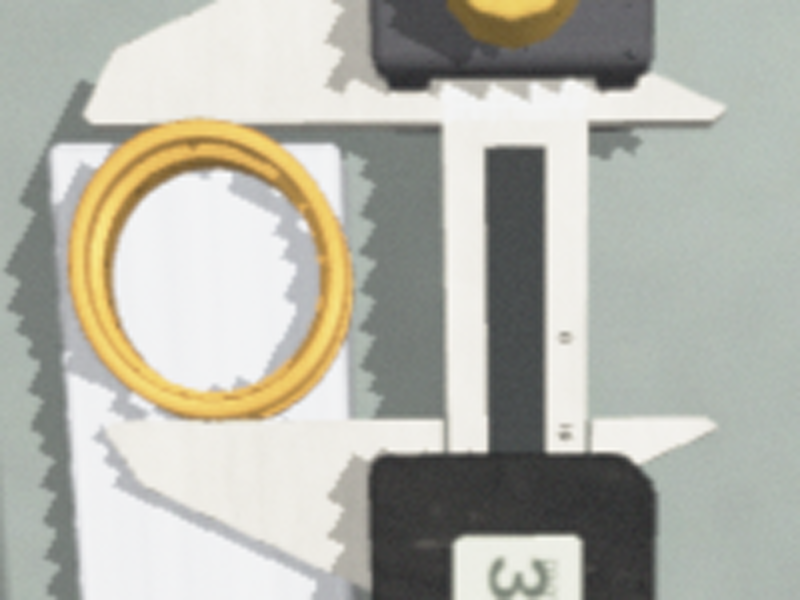

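The ring now touches both jaws: opening ≈ 74 px, or 31.0 mm. The force is climbing (4.3 N) and the motion is stalling. One more 0.5 mm to confirm, then I'll back off.

```bash
python3 -m creep '[{"slide":[0,0,0.5],"roll":0,"grip":1},{"slide":[0,0,0.5],"roll":0,"grip":1},{"slide":[0,0,0.5],"roll":0,"grip":1},{"slide":[0,0,0.5],"roll":0,"grip":1}]'
python3 -m creep '[{"slide":[0,0,-1],"roll":0,"grip":1},{"slide":[0,0,-4],"roll":0,"grip":1},{"slide":[0,0,-10],"roll":0,"grip":1},{"slide":[0,0,-12],"roll":0,"grip":1},{"slide":[0,0,-12],"roll":0,"grip":1}]'
python3 -m creep '[{"slide":[0,-8,0],"roll":0,"grip":1},{"slide":[0,-22,0],"roll":0,"grip":1},{"slide":[0,-38,0],"roll":0,"grip":1},{"slide":[0,-44,0],"roll":0,"grip":1},{"slide":[0,-45,0],"roll":0,"grip":1},{"slide":[0,-45,0],"roll":0,"grip":1},{"slide":[0,-45,0],"roll":0,"grip":1}]'
python3 - <<'E'
from h import *
from bench import *
o=robot.get_obs();c=camera_info("wrist")
im=snapshot("wrist");cv2.imwrite("pics/wrist6.png",im[...,::-1]);print(o["time"],o["tool_pos"],o["wrist_force"],o["ee_rot"])
np.save("c6.npy",c,allow_pickle=True)
E
```

```text
time: 6.57
tool_pos: [0.4953, 0.071, 0.0291]
ee_rot: [-1.572, -0.0, 0.429]
wrist_force: [1.8, -5.2, -0.9]
width: 0.0005
time: 6.98
tool_pos: [0.5001, 0.0607, 0.0289]
ee_rot: [-1.57, -0.0, 0.429]
wrist_force: [-0.5, -0.4, -0.2]
width: 0.0004
time: 7.57
tool_pos: [0.4994, 0.0608, 0.0733]
ee_rot: [-1.57, 0.001, 0.429]
wrist_force: [0.6, 0.4, -0.4]
width: 0.0006
7.5667 [0.49941813 0.06075785 0.07331204] [ 0.57611127  0.36127947 -0.37139718] [-1.57013414e+00  9.25920761e-04  4.29485896e-01]
```

View pics/wrist6.png

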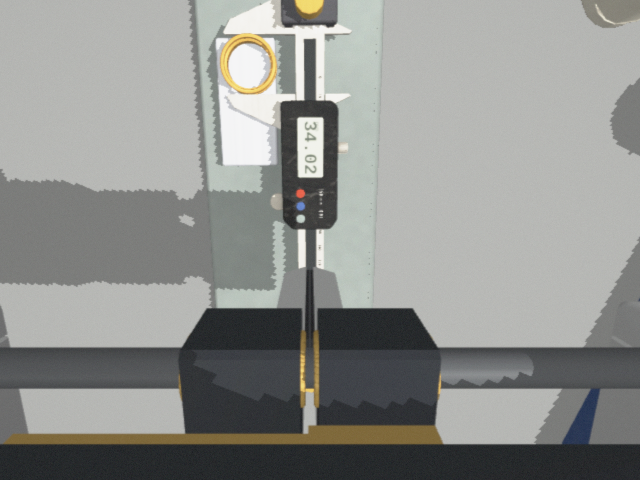

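The jaws stayed closed on the ring (faces at rows ~34 and ~96), and the display is at (310,147). Now the display position and the opening.

```bash
python3 - <<'E'
from h import *
from bench import *
c=camera_info("wrist");o=robot.get_obs()
im=cv2.imread("pics/wrist6.png")
m=(im[100:190,285:335].min(2)>170).astype(np.uint8);m=cv2.morphologyEx(m,cv2.MORPH_CLOSE,np.ones((9,9)))
n,l,s,ce=cv2.connectedComponentsWithStats(m);i=1+np.argmax(s[1:,4]);x,y,w,h,_=s[i];u,v=285+x+w/2-.5,100+y+h/2-.5
p=ray(c,u,v,.034);print("disp",u,v,w,h,p.round(4), "size mm",np.linalg.norm(ray(c,u,v-h/2,.034)-ray(c,u,v+h/2,.034)))
print("opening",np.linalg.norm(ray(c,345,34,.026)-ray(c,345,95.5,.026)))
ya=o["ee_rot"][2];d=p-o["tool_pos"]
print("tool x",d[:2]@[np.cos(ya),np.sin(ya)],"tool z",d[:2]@[-np.sin(ya),np.cos(ya)],"down",-d[2])
E
```

```text
disp 309.5 146.5 26 60 [0.4713 0.1231 0.034 ] size mm 0.03318029627781548
opening 0.03196530478679157
tool x 0.000629507141982017 tool z 0.06836748583953316 down 0.03900893866526216
```

The display is 68 mm ahead. As a cross-check, contact geometry gives 67.5 mm. I'll move so the tips are about 26 mm above it.

```bash
python3 -m creep '[{"slide":[0,0,6],"roll":0,"grip":1},{"slide":[0,0,20],"roll":0,"grip":1},{"slide":[1,0,36],"roll":0,"grip":1},{"slide":[1,3,52],"roll":0,"grip":1},{"slide":[1,8,63],"roll":0,"grip":1},{"slide":[1,12,67],"roll":0,"grip":1},{"slide":[1,13,68],"roll":0,"grip":1},{"slide":[1,13,68],"roll":0,"grip":1},{"slide":[1,13,68],"roll":0,"grip":1},{"slide":[1,13,68],"roll":0,"grip":1}]'
python3 - <<'E'
from h import *
from bench import *
o=robot.get_obs();print(o["time"],o["tool_pos"],o["wrist_force"])
for n in ["wrist","scene"]:
    c=camera_info(n);im=snapshot(n)[...,::-1];cv2.imwrite(f"pics/{n}7.png",im)
    print(n,"tcp px",proj(c,o["tool_pos"]))
cv2.imwrite("pics/scene7z.png",cv2.resize(im[215:290,180:320],None,fx=5,fy=5,interpolation=cv2.INTER_CUBIC))
E
```

```text
time: 8.45
tool_pos: [0.473, 0.1224, 0.0611]
ee_rot: [-1.571, -0.0, 0.429]
wrist_force: [-0.2, -1.2, 0.2]
width: 0.0004
8.45 [0.47297092 0.12241675 0.06113227] [-0.15952911 -1.17443891  0.22629421]
wrist tcp px [308.16260812 284.2235468 ]
scene tcp px [234.98501613 239.3596234 ]
```

View pics/wrist7.png

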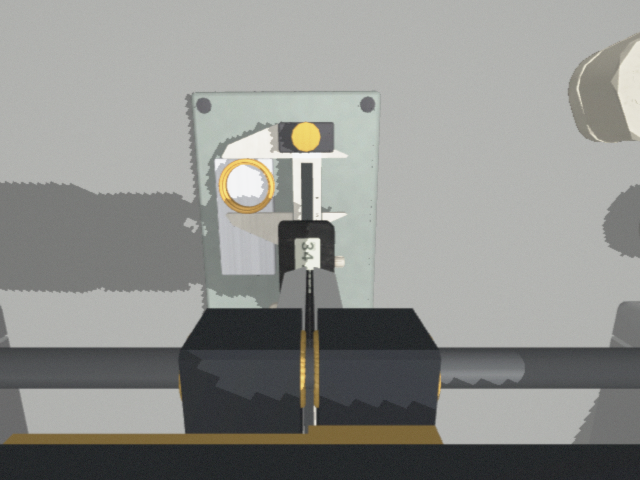

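View pics/scene7z.png

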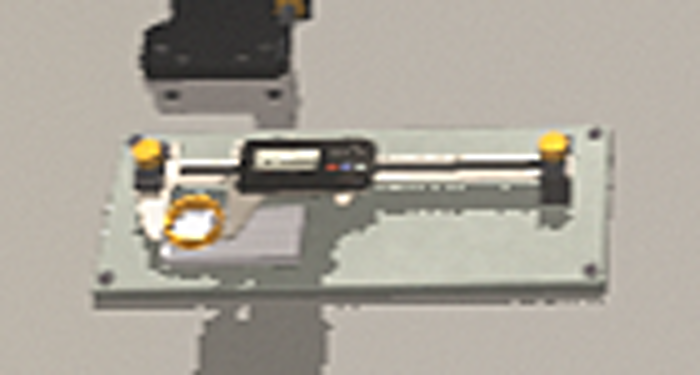

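Wrist view: the ring is seated between the jaw faces (rows ~157 and ~214). Scene view: the fingertip at (235,240) is above the display with a clear gap. I'll hold still for over 2 s, and meanwhile check the opening and ring coordinates.

```bash
R='x'; python3 -m creep '[{"slide":[0,0,0],"roll":0,"grip":1},{"slide":[0,0,0],"roll":0,"grip":1},{"slide":[0,0,0],"roll":0,"grip":1},{"slide":[0,0,0],"roll":0,"grip":1},{"slide":[0,0,0],"roll":0,"grip":1},{"slide":[0,0,0],"roll":0,"grip":1},{"slide":[0,0,0],"roll":0,"grip":1},{"slide":[0,0,0],"roll":0,"grip":1},{"slide":[0,0,0],"roll":0,"grip":1},{"slide":[0,0,0],"roll":0,"grip":1},{"slide":[0,0,0],"roll":0,"grip":1},{"slide":[0,0,0],"roll":0,"grip":1},{"slide":[0,0,0],"roll":0,"grip":1},{"slide":[0,0,0],"roll":0,"grip":1},{"slide":[0,0,0],"roll":0,"grip":1},{"slide":[0,0,0],"roll":0,"grip":1},{"slide":[0,0,0],"roll":0,"grip":1},{"slide":[0,0,0],"roll":0,"grip":1},{"slide":[0,0,0],"roll":0,"grip":1},{"slide":[0,0,0],"roll":0,"grip":1}]'
python3 - <<'E'
from h import *
from bench import *
c=camera_info("wrist");im=snapshot("wrist")[...,::-1]
cv2.imwrite("pics/w8z.png",cv2.resize(im[110:260,190:360],None,fx=4,fy=4,interpolation=cv2.INTER_CUBIC))
# jaw faces: sub-pixel edges right of beam, mean of columns
g=im[140:230,324:336].astype(float).mean((1,2));print((140+np.arange(90))[np.abs(np.diff(g,prepend=g[0]))>12],g[10:25].round(),g[65:80].round())
h=cv2.cvtColor(im,cv2.COLOR_BGR2HSV)[140:230,200:290];m=((h[...,0]>12)&(h[...,0]<28)&(h[...,1]>120)).astype(np.uint8)
k=max(cv2.findContours(m,0,2)[0],key=cv2.contourArea);(u,v),r=cv2.minEnclosingCircle(k);u+=200;v+=140
p=ray(c,u,v,.026)[:2];ex=np.array([.907,.421]);ey=np.array([-.421,.907]);C=np.array([.4755,.0843]);print(u,v,r,"ring local",(p-C)@ex,(p-C)@ey,"dia",np.linalg.norm(ray(c,u-r,v,.0265)-ray(c,u+r,v,.0265)))
# head clamp screws for the local frame
for a in [(204,105),(367,104)]: 
    q=ray(c,*a,.01)[:2];print((q-C)@ex,(q-C)@ey)
E
```

```text
time: 10.22
tool_pos: [0.4726, 0.1229, 0.061]
ee_rot: [-1.571, -0.0, 0.429]
wrist_force: [0.3, -0.5, -0.4]
width: 0.0005
[153 154 159 209 214 221 222 223 224] [121. 127. 127. 162. 233. 238. 239. 238. 235. 200. 192. 191. 190. 191.
 190.] [186. 185. 180. 169. 154. 148. 152. 155. 166. 232. 239. 239. 239. 239.
 239.]
246.45541381835938 186.50868606567383 27.586244583129883 ring local -0.021585896280400238 0.08249682999108697 dia 0.031519000271559156
-0.047009326415935554 0.12848569998463893
0.04836136116820218 0.1285701511264619
```

View pics/w8z.png

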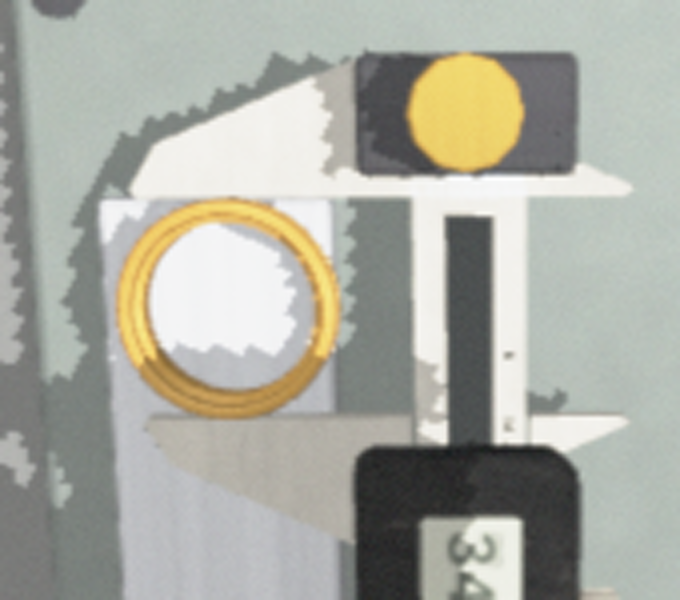

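The ring touches both jaw faces. Their edges at rows 158.8 and 213.4 give an opening of about 31.2 mm. Ring local is (-22, 82.5) mm, inside the window. I'll hold another second or so, then hand in.

```bash
python3 -m creep '[{"slide":[0,0,0],"roll":0,"grip":1},{"slide":[0,0,0],"roll":0,"grip":1},{"slide":[0,0,0],"roll":0,"grip":1},{"slide":[0,0,0],"roll":0,"grip":1},{"slide":[0,0,0],"roll":0,"grip":1},{"slide":[0,0,0],"roll":0,"grip":1},{"slide":[0,0,0],"roll":0,"grip":1},{"slide":[0,0,0],"roll":0,"grip":1},{"slide":[0,0,0],"roll":0,"grip":1},{"slide":[0,0,0],"roll":0,"grip":1},{"slide":[0,0,0],"roll":0,"grip":1},{"slide":[0,0,0],"roll":0,"grip":1},{"slide":[0,0,0],"roll":0,"grip":1},{"slide":[0,0,0],"roll":0,"grip":1},{"slide":[0,0,0],"roll":0,"grip":1},{"slide":[0,0,0],"roll":0,"grip":1}]'
python3 -c "
from bench import ticket;print(ticket.close_job())"
```

```text
time: 11.6
tool_pos: [0.4726, 0.1229, 0.061]
ee_rot: [-1.571, -0.0, 0.429]
wrist_force: [-0.7, 0.8, 0.2]
width: 0.0008
the job is handed in; nothing more can be done
None
```

I pushed the slider about 29 mm with the shut fingertips until the jaws closed on the ring. I then backed off, rose, and held over the display for about 3 s before handing in at 11.6 s. No verdict was reported.

Last checks:
- **Jaws:** the opening measured about 31.2 mm, with the ring flat and touching both faces at local (-22, 82.5) mm. The push had stalled at about 5 N.
- **Pointing:** the TCP was within about 2 mm sideways of the display's middle. The tips were about 27 mm above it, and the wrist force was only noise (about 1 N).
- **Disagreement:** one earlier, coarser picture read the opening as 32.0 mm. The closer view and the force stall both pointed to about 31 mm.
- **Not checked:** I didn't measure the other desk objects again. The arm's path stayed clear of them.

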